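Draw the registered mailing tube out of the lock box

TASK

Registered items are kept in the grey steel lock box, which opens only over half its length. Slide its cover fully open by the bow handle, take hold of the mailing tube inside and, since the tube is longer than the opening, tilt it and draw it out slantwise without wrenching it against the box or disturbing the things standing round about. Finish while still holding it, motionless in the air, with all of the tube at least a hand's breadth (100 mm) above the top of the box, ready to be scanned, and leave the cover open.

Things in the scene. Friction and masses are not known exactly. Their poses are not given: they have to be found in the camera images.
- lock_box: grey sheet-steel box, 240 (x) x 320 (y) x 98 mm high, fast on the worktop; origin at the centre of its underside, y along its length. Walls and floor 4 mm: inside 232 x 312 mm, inner floor 4 mm above the worktop, end walls 84 mm high. The -y half of its top (y = -160 to -9 mm) is a fixed plate, underside 84 mm above the worktop
- opening (a point): centre of the box's opening, at the height of the end wall's rim (84 mm), 73.5 mm towards box +y from its origin; 165 mm long along y, from the fixed plate's edge to the +y end wall. The cover's guides along both long sides rise to 98 mm and leave 220 mm clear between them
- cover (a joint): the sliding cover of the box, a 226 x 172 mm sheet whose top is 90 mm above the worktop: 0 m shut, 0.165 m fully open, sliding towards the box's -y over the fixed half; stays where it is left, about 1.5 N of friction and some drag (6 N per m/s)
- cover_handle (a point): middle of the grip bar of the steel bow handle on the middle of the cover; the bar is 10 mm thick, 80 mm long along the box's x, its middle 29 mm above the cover's top, with free space under it; moves with the cover
- tube_center (a point): centre of the cardboard mailing tube with white end caps, 32 mm in diameter, 280 mm long, 0.08 to 0.15 kg; its own y is its long axis. It lies loose on the inner floor of the box, within 0.05 rad of the box's length, partly under the fixed plate, and can roll a little
- tube_end_a (a point): centre of the tube's end face at +140 mm along its own y, the end that lies under the opening (towards the box's +y)
- tube_end_b (a point): centre of the tube's end face at -140 mm along its own y, the end that lies under the fixed half of the top
- padlock: brass padlock, 61 x 42 x 13 mm, lying loose on the worktop; leave it alone; origin under its centre
- parcel_small: brown parcel, 89 x 114 x 61 mm, loose on the worktop; leave it alone; origin under its centre
- letter_bundle_2: tied bundle of letters, 115 x 223 x 44 mm, loose on the worktop; leave it alone; origin under its centre
- glue_jar: glue jar with red cap, 56 x 56 x 95 mm, loose on the worktop; leave it alone; origin under its centre

How it is judged:
On the way, in this order (a step that is already met when the one before it is completed fails the run):
1. the cover is slid fully open (value of joint cover above 0.15 m), for 0.2 s.
2. the tube slants through the opening, one end above the box's rim while the other is still inside (height (world z) of tube_end_a above 0.09 m and height (world z) of tube_end_b below 0.08 m and contact force between the fingers and tube above 1 N), for 0.1 s.
At the end, for the whole second after the job is handed in: Both end centres of the tube are more than 0.18 m above the worktop (box top about 0.09 m), the tube is held by the fingers, touches the box nowhere and moves slower than 0.03 m/s; the cover is still open by more than 145 of its 165 mm (height (world z) of each of tube_end_a, tube_end_b above 0.18 m and contact force between the fingers and tube above 1 N and contact force between tube and lock_box below 0.1 N and linear speed of tube below 0.03 m/s and value of joint cover above 0.145 m); the arm keeps its last pose, push and grip.
It fails at once if the tube is wrenched against the box (more than 40 N) (contact force between tube and lock_box above 40 N).
It fails at once if the padlock is disturbed (more than 30 mm) (distance of padlock from where it was at the start of the episode above 0.03 m).
It fails at once if the small parcel is disturbed (more than 30 mm) (distance of parcel_small from where it was at the start of the episode above 0.03 m).
It fails at once if the letter bundle is disturbed (more than 30 mm) (distance of letter_bundle_2 from where it was at the start of the episode above 0.03 m).
It fails at once if the glue jar is disturbed (more than 30 mm) (distance of glue_jar from where it was at the start of the episode above 0.03 m).
It also fails if it takes over 51 s, if anything falls off the work surface, if the arm or the gripper's body presses on something with over 40 N, if the wrist force passes 120 N, or if a joint passes its speed limit or range.

ROBOT

A 6-joint arm with a two-finger parallel gripper is mounted at the origin on the work surface; the furniture and walls round the work are solid. World frame = base frame: x ahead of the robot, y to its left, z up, the work surface at z = 0. Lengths are in m, angles in rad, forces in N, time in s.
With the tool pointing down it reaches from about 0.325 to 0.925 m from the base axis. Payload 3.1 kg.
Tool frame: the origin (TCP) lies at the very end of the fingers, on their centre line; the grasp point (between the pads) lies 19 mm behind it; z points along the fingers, y is the line along which they close (so a half turn about z gives the same grasp; the last joint's range is limited). The gripper opens to 85 mm and grips with 20 to 120 N. Pads are 22 mm wide; open, the fingers measure 114 mm over their backs; the gripper's body (76 mm by 85 mm) begins 54 mm behind the grasp point. The pads swing forward as they close: fully open they stand 13 mm farther back than shut.
Start: joints at [-0.112, 0.217, 1.613, -0, 1.311, -0.112], TCP at [0.625, 0, 0.193] pointing down, gripper open.
Joint ranges: [-2.75, 2.75], [-0.78, 2.1], [0.31, 2.55], [-1.13, 4.27], [0.13, 2.63], [-2.58, 2.58]. Speed limits (rad/s): [2.79, 2.79, 3.14, 3.14, 3.14, 3.14].

INTERFACE

Orientations are given as a unit quaternion [w, x, y, z].
In Python, from rig import * gives the robot as it stands.
- The arm moves only by the shell command python3 -m creep 'ROWS'. ROWS is JSON, a list of rows, each a list of 3 entries, a list of its own where there are three numbers: the closure, from -1 (fully open) to 1 (shut), so that 0 is half open, then the shift along the tool's x, y, z in mm, then the turn, a rotation vector about the tool's x, y, z in degrees. In form: [[claw, [x, y, z], [rx, ry, rz]], ...]. A call has 1 to 10 rows; each row is the pose to reach, as a shift and turn from the pose commanded when the call began, along the tool's axes at that moment; what a row does not reach only later rows make up. A row lasts 1/10 s, in which the tool goes at most 50 mm and 8.59 degrees, less where a joint would pass 70% of its speed; a pose out of reach is approached as far as the arm can. A call with a gripper value outside its range is refused whole. The fingers move at their own pace and stop on an object; the grip force is fixed at half the most. Time passes only in rows, so rows that repeat a pose let the fingers close. It gives the time, the measured TCP pose, the force, the opening and the grip force at its end, in the units of the state.
- read_state(): the state, without advancing time (a new reading comes with each control period).
- grab_frame(name): name is "scene" or "side" or "wrist"; returns the picture (420x560x3 uint8, red, green, blue); there is no depth.
- camera_info(name): a dict with "fov_y" (degrees; the focal length in pixels is half the picture's height over the tangent of half this angle, whatever the lens; pixels are square), "cx", "cy" (the principal point, pixels), "pose" (4x4, takes a point from camera to world coordinates). Camera axes: x right, y down, z forward; pixel columns grow to the right and rows downward; lengths in m; the calibration is good to about 2 mm. The wrist camera is an equidistant fisheye: a pixel r from the principal point sees the ray r / f radians off the axis. A picture is of the moment at which its call begins: read the wrist's pose just before it. camera_info takes no time and is no camera call; for the wrist camera it gives the pose at the moment of the call.
- hand_in(): hands the job in; it is judged then, once.
The state is a dict: "time_s": time; "q": joint angles; "joint_vel": joint speeds; "tau": joint torques, N m; "eef_pos": TCP position; "orientation": TCP orientation; "force": force on the tool from outside, world axes, zero at the start; "ft_torque": the same for the moment, N m; "width": opening from 0.0 (shut) to 1.0 (fully open); "finger_force": force on a finger pad.
Only numpy, scipy, OpenCV 4.12 (cv2) and the standard library are available. Lean on these libraries where they do the work, as an engineer would, in place of code of your own. Each camera call takes 0.05 s, during which the arm holds its last target. There are 200 camera calls.

## Working session

There is one attempt and no reset: what is moved stays moved. The work goes in short steps, Python scripts to look and compute and a shell command to move; the robot and the scene stay as the last step left them, time stands still between calls to the robot, and variables do not carry over. Pictures are saved under pics/ and viewed, at most 10 in all, crops included, and the job is handed in when it is done.

```bash
mkdir -p pics; python3 - <<'E'
from rig import *
import cv2,numpy as np
for n in ["scene","side","wrist"]:
    c=camera_info(n);print(n,c["fov_y"],c["cx"],c["cy"],np.round(c["pose"],3).tolist())
    cv2.imwrite(f"pics/{n}0.png",grab_frame(n)[:,:,::-1])
s=read_state();print(s)
E
```

```text
scene 47.71110583920285 279.9323871700894 206.68715944879978 [[0.866, -0.314, 0.388, 0.057], [-0.499, -0.513, 0.698, -0.833], [-0.02, -0.799, -0.601, 0.811], [0.0, 0.0, 0.0, 1.0]]
side 49.43187597248909 278.6345867519981 207.5613035766953 [[0.924, -0.231, 0.304, 0.148], [-0.382, -0.53, 0.757, -0.886], [-0.014, -0.816, -0.578, 0.767], [0.0, 0.0, 0.0, 1.0]]
wrist 65.70646984690485 280.9959429022961 207.030013895908 [[1.0, 0.001, -0.001, 0.624], [0.001, -0.951, -0.308, 0.08], [-0.001, 0.308, -0.951, 0.373], [0.0, 0.0, 0.0, 1.0]]
{'time_s': 0.15, 'q': array([-1.12211767e-01,  2.17578595e-01,  1.61458656e+00,  9.31034930e-06,
        1.31135264e+00, -1.12221935e-01]), 'joint_vel': array([ 4.02288341e-04, -2.86381414e-03, -5.52282371e-03,  1.60045955e-03,
        1.89289437e-04,  3.96190656e-05]), 'tau': array([-7.99202871e-05, -3.97448480e+01, -3.04417098e+01, -1.00294717e-04,
        5.82056644e-03,  2.66571755e-05]), 'eef_pos': array([6.24281000e-01, 9.89516017e-05, 1.91758787e-01]), 'orientation': array([-7.55379844e-04,  7.07103706e-01,  7.07109201e-01, -5.96620806e-04]), 'force': array([ 0.46467204,  0.11624216, -0.37463091]), 'ft_torque': array([-0.00244499, -0.02263796, -0.00468424]), 'finger_force': 0.0, 'width': 1.0002626296085266}
```

View pics/scene0.png

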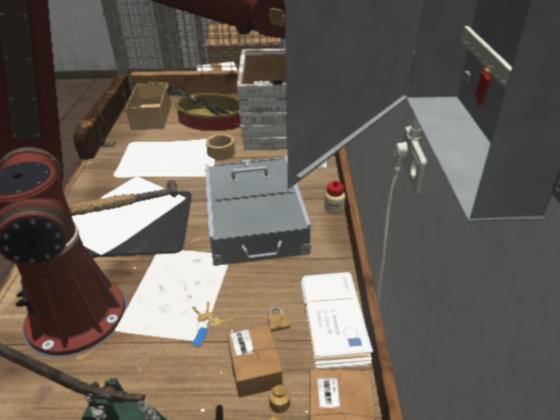

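View pics/wrist0.png

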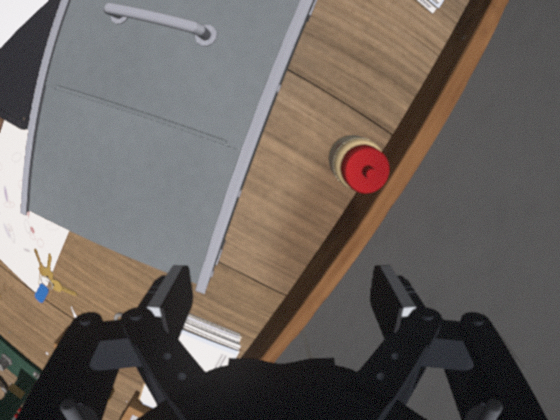

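The scene view shows the box at about (255,205) px, its cover handle at (250,172) on the far (+y) half, the jar at (335,197), padlock (277,318), letters (335,318) and parcel (255,358). The wrist view shows the box's near guide ends at about (25,212) and (205,291) px and the handle from (108,8) to (205,33).

View pics/side0.png

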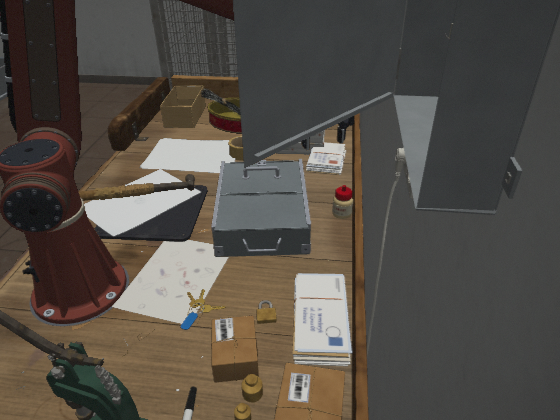

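```bash
cat > h.py <<'E'
from rig import *
import cv2,numpy as np
from scipy.spatial.transform import Rotation as R
def ray(c,px,fish):
    f=210/np.tan(np.radians(c["fov_y"]/2)); d=np.array([px[0]-c["cx"],px[1]-c["cy"]])
    if fish:
        r=np.hypot(*d);t=r/f;v=np.r_[d/r*np.sin(t),np.cos(t)]
    else: v=np.r_[d/f,1]
    P=np.array(c["pose"]);return P[:3,3],P[:3,:3]@v
def at(name,px,z,c=None):
    o,v=ray(c or camera_info(name),px,name=="wrist");return o+v*(z-o[2])/v[2]
def proj(c,p,fish=False):
    P=np.array(c["pose"]);v=P[:3,:3].T@(np.array(p)-P[:3,3]);f=210/np.tan(np.radians(c["fov_y"]/2))
    if fish:
        h=np.hypot(v[0],v[1]);k=f*np.arctan2(h,v[2])/h
    else:k=f/v[2]
    return np.array([c["cx"]+k*v[0],c["cy"]+k*v[1]])
def tool():
    s=read_state();q=s["orientation"];return np.array(s["eef_pos"]),R.from_quat(np.r_[q[1:],q[0]]),s
E
python3 - <<'E'
from h import *
np.set_printoptions(precision=3,suppress=True)
for n,px,z in [("wrist",(25,212),.098),("wrist",(205,291),.098),("wrist",(57,87),.09),("wrist",(228,142),.09),("wrist",(106,9),.119),("wrist",(206,31),.119),
 ("scene",(233,173),.119),("scene",(268,169),.119),("scene",(308,229),.098),("scene",(214,238),.098),("scene",(335,190),.09),("wrist",(365,170),.095)]:
    print(n,px,at(n,px,z))
for n in("scene","side"): print(proj(camera_info(n),(0,0,0)),proj(camera_info(n),tool()[0]))
E
```

```text
wrist (25, 212) [ 0.331 -0.016  0.098]
wrist (205, 291) [ 0.547 -0.099  0.098]
wrist (57, 87) [0.397 0.115 0.09 ]
wrist (228, 142) [0.577 0.048 0.09 ]
wrist (106, 9) [0.475 0.174 0.119]
wrist (206, 31) [0.565 0.141 0.119]
scene (233, 173) [0.471 0.166 0.119]
scene (268, 169) [0.56  0.134 0.119]
scene (308, 229) [ 0.53  -0.116  0.098]
scene (214, 238) [ 0.327 -0.031  0.098]
scene (335, 190) [ 0.682 -0.009  0.09 ]
wrist (365, 170) [0.698 0.024 0.095]
[ 76.385 314.362] [315.581 161.516]
[ 80.506 288.493] [322.309 163.422]
```

The side view shows the same layout, with a grey wall panel whose lower corner is near (245,160) px and which hides the gripper. I'll place it by triangulation.

```bash
python3 - <<'E'
from h import *
np.set_printoptions(precision=3,suppress=True)
a,b=camera_info("scene"),camera_info("side")
for n,p,q in [("panelcorner",(290,187),(245,160)),("edge end",(409,97),(393,94)),("cab",(474,218),(414,209)),("handle",(250.5,171),(262,170)),("jarcap",(335,185),(344,188))]:
    o1,v1=ray(a,p,0);o2,v2=ray(b,q,0)
    t=np.linalg.lstsq(np.c_[v1,-v2],o2-o1,rcond=None)[0]
    x,y=o1+t[0]*v1,o2+t[1]*v2;print(n,(x+y)/2,np.linalg.norm(x-y))
# rows for pre-handle pose: axes with yaw -21
p,r,s=tool();H=np.array([.519,.156,.119])
d=r.inv().apply(H-p);print("tool shift to handle mm",d*1000)
E
```

```text
panelcorner [ 0.278 -0.462  0.516] 0.005612413286856525
edge end [ 0.545 -0.355  0.514] 0.0011684944197219492
cab [ 0.397 -0.61   0.517] 0.004133658863814242
handle [0.519 0.157 0.113] 0.000995337066545728
jarcap [0.707 0.023 0.081] 0.004237031424837201
tool shift to handle mm [ 155.886 -105.14    72.995]
```

```bash
python3 -m creep '[[1,[46,-24,5],[0,0,7]],[1,[93,-48,10],[0,0,14]],[1,[140,-71,15],[0,0,21]],[1,[186,-95,20],[0,0,21]],[1,[186,-95,20],[0,0,21]],[1,[186,-95,20],[0,0,21]]]'
python3 - <<'E'
from h import *
np.set_printoptions(precision=3,suppress=True)
p,r,s=tool();print(p,r.as_matrix(),s["q"],s["time_s"])
c=camera_info("wrist");cv2.imwrite("pics/w1.png",grab_frame("wrist")[:,:,::-1]);np.save("w1.npy",c)
E
```

```text
time_s: 0.75
eef_pos: [0.5287, 0.1873, 0.1722]
orientation: [-0.0, 0.823, 0.568, -0.001]
force: [1.3, -0.8, 0.8]
width: 0.002
finger_force: 0.0
[0.529 0.187 0.172] [[ 0.355  0.935 -0.001]
 [ 0.935 -0.355 -0.001]
 [-0.001 -0.001 -1.   ]] [ 0.216  0.101  1.785 -0.     1.257  0.579] 0.75
```

View pics/w1.png

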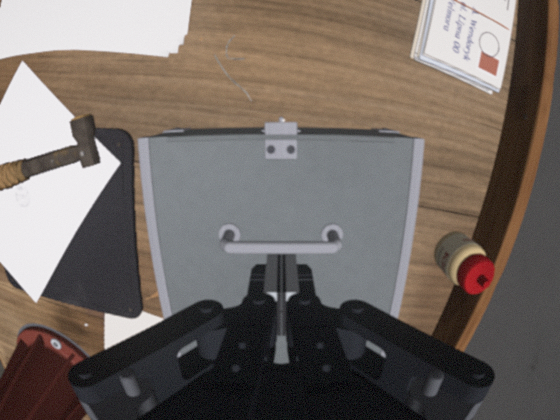

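The picture is aligned with the box: the handle bar runs (225,247)–(338,247) px, and the far guide ends are at (145,138) and (419,139).

```bash
python3 - <<'E'
from h import *
np.set_printoptions(precision=1,suppress=True)
c=np.load("w1.npy",allow_pickle=True).item();p,r,s=tool()
for n,px,z in [("hl",(228,247),.119),("hr",(336,247),.119),("far l",(145,138),.098),("far r",(419,139),.098),("jar",(475,275),.095)]:
    w=at("wrist",px,z,c);print(n,w*1000,"tool",r.inv().apply(w-p)*1000)
E
```

```text
hl [477.6 174.3 119. ] tool [-29.5 -44.7  53.6]
hr [558.6 143.6 119. ] tool [-29.3  41.9  53.7]
far l [442.6 280.9  98. ] tool [  57.5 -115.4   74.5]
far r [655.5 199.4  98. ] tool [ 57.3 112.5  74.6]
jar [690.6  41.   95. ] tool [-78.1 201.8  77.8]
```

```bash
python3 -m creep '[[1,[0,0,35],[0,0,0]],[1,[0,0,66],[0,0,0]],[1,[0,0,66],[0,0,0]],[1,[-12,0,66],[0,0,0]],[1,[-32,0,66],[0,0,0]],[1,[-57,0,66],[0,0,0]],[1,[-82,0,66],[0,0,0]],[1,[-107,0,66],[0,0,0]],[1,[-132,0,66],[0,0,0]],[1,[-150,0,66],[0,0,0]]]'
python3 -m creep '[[1,[-15,0,0],[0,0,0]],[1,[-25,0,0],[0,0,0]],[1,[-28,0,0],[0,0,0]],[1,[-29,0,0],[0,0,0]],[1,[-29,0,0],[0,0,0]]]'
```

```text
time_s: 1.8
eef_pos: [0.4777, 0.0433, 0.1096]
orientation: [0.002, 0.825, 0.566, 0.002]
force: [0.7, 0.3, -0.4]
width: 0.002
finger_force: 0.0
time_s: 2.3
eef_pos: [0.4664, 0.019, 0.1073]
orientation: [0.0, 0.824, 0.566, 0.0]
force: [0.0, 0.4, 1.4]
width: -0.002
finger_force: 0.0
```

```bash
python3 -m creep '[[1,[5,0,-15],[0,0,0]],[1,[10,0,-55],[0,0,0]],[-1,[50,0,-95],[0,0,0]],[-1,[90,0,-95],[0,0,0]],[-1,[125,0,-95],[0,0,0]],[-1,[140,0,-95],[0,0,0]],[-1,[140,0,-95],[0,0,0]],[-1,[140,0,-95],[0,0,0]]]'
python3 - <<'E'
from h import *
c=camera_info("wrist");cv2.imwrite("pics/w2.png",grab_frame("wrist")[:,:,::-1]);np.save("w2.npy",c)
E
```

```text
time_s: 3.1
eef_pos: [0.5152, 0.1492, 0.2009]
orientation: [-0.0, 0.824, 0.567, -0.001]
force: [0.6, -0.2, -0.0]
width: 0.993
finger_force: 0.0
```

View pics/w2.png

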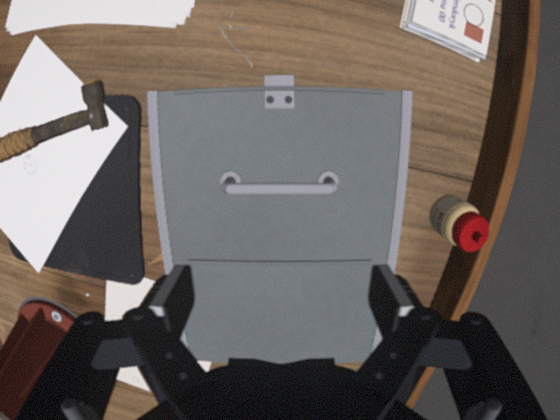

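The cover still looks shut: the handle bar is at (225–337,188) px. I'll check its position.

```bash
python3 - <<'E'
from h import *
np.set_printoptions(precision=1,suppress=True)
c=np.load("w2.npy",allow_pickle=True).item();p,r,s=tool()
for n,px,z in [("hl",(228,188),.119),("hr",(336,188),.119),("far l",(152,93),.098),("far r",(408,93),.098),("seam",(281,260),.09)]:
    w=at("wrist",px,z,c);print(n,w*1000,"tool",r.inv().apply(w-p)*1000)
print(s["q"],p)
E
```

```text
hl [476.6 175.7 119. ] tool [ 11.4 -45.5  82. ]
hr [561.8 143.2 119. ] tool [11.6 45.6 81.9]
far l [439.8 280.2  98. ] tool [  95.8 -117.4  103. ]
far r [655.3 197.7  98. ] tool [ 96.  113.4 102.7]
seam [489.   82.7  90. ] tool [-70.9  -0.7 111.1]
[ 0.2  0.   1.8 -0.   1.3  0.5] [0.5 0.1 0.2]
```

```bash
python3 -m creep '[[1,[20,0,0],[0,0,0]],[1,[42,0,20],[0,0,0]],[1,[42,0,50],[0,0,0]],[1,[42,0,80],[0,0,0]],[1,[42,0,97],[0,0,0]],[1,[42,0,97],[0,0,0]],[1,[42,0,97],[0,0,0]],[1,[42,0,97],[0,0,0]]]'
python3 - <<'E'
from h import *
cv2.imwrite("pics/w3.png",grab_frame("wrist")[:,:,::-1])
E
```

```text
time_s: 3.95
eef_pos: [0.5324, 0.1884, 0.1066]
orientation: [0.001, 0.824, 0.566, 0.001]
force: [1.0, 0.3, 0.4]
width: -0.004
finger_force: 0.0
```

View pics/w3.png

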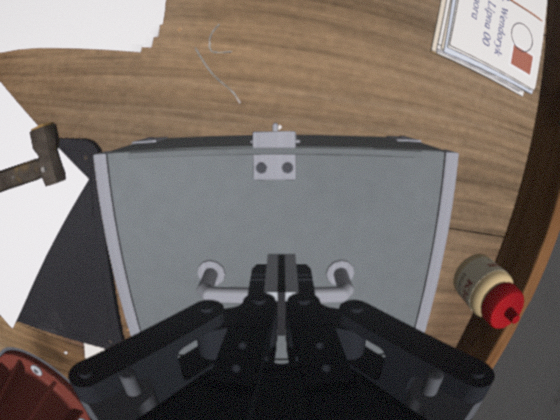

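The closed fingertips (281,255) now stand on the +y side of the bar (row 294). I'll push a little and check.

```bash
python3 -m creep '[[1,[0,0,5],[0,0,0]],[1,[-10,0,6],[0,0,0]],[1,[-20,0,6],[0,0,0]],[1,[-30,0,6],[0,0,0]],[1,[-40,0,6],[0,0,0]],[1,[-50,0,6],[0,0,0]],[1,[-60,0,6],[0,0,0]]]'
python3 - <<'E'
from h import *
c=camera_info("wrist");cv2.imwrite("pics/w4.png",grab_frame("wrist")[:,:,::-1])
p,r,s=tool();print(p,proj(c,p,True),s["force"])
E
```

```text
time_s: 4.7
eef_pos: [0.5093, 0.1319, 0.0989]
orientation: [0.0, 0.824, 0.566, 0.0]
force: [0.2, 0.5, 0.7]
width: -0.0
finger_force: 0.0
[0.50859006 0.13069096 0.09863963] [281.77097603 241.23531979] [-0.03639059 -0.71528277  0.15896373]
```

View pics/w4.png

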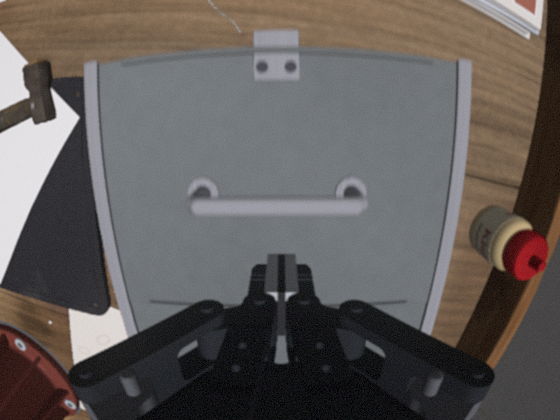

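```bash
python3 - <<'E'
from h import *
c=camera_info("wrist");p,r,s=tool()
for h in (0,10,20,30,40): print(h,[proj(c,p+r.apply([x/1000,0,-h/1000]),True).round(0).tolist() for x in(-11,0,11)])
w=at("wrist",(281,206),.119,c);print(r.inv().apply(w-p)*1000)
E
```

```text
0 [[282.0, 256.0], [282.0, 239.0], [282.0, 223.0]]
10 [[282.0, 263.0], [282.0, 246.0], [282.0, 229.0]]
20 [[282.0, 271.0], [282.0, 254.0], [282.0, 236.0]]
30 [[282.0, 280.0], [282.0, 262.0], [282.0, 243.0]]
40 [[282.0, 290.0], [282.0, 272.0], [282.0, 252.0]]
[ 27.86128448  -0.69916011 -20.4035892 ]
```

```bash
python3 -m creep '[[1,[0,0,4],[0,0,0]],[1,[0,0,8],[0,0,0]],[1,[0,0,11],[0,0,0]],[1,[0,0,11],[0,0,0]],[1,[0,0,11],[0,0,0]]]'
python3 - <<'E'
from h import *
im=grab_frame("side");c=camera_info("side");print(proj(c,tool()[0]))
cv2.imwrite("pics/s4.png",cv2.resize(im[60:260,160:400,::-1],None,fx=3,fy=3,interpolation=2))
E
```

```text
time_s: 5.25
eef_pos: [0.5094, 0.1331, 0.0875]
orientation: [-0.0, 0.824, 0.567, -0.0]
force: [0.1, -0.3, 0.7]
width: 0.001
finger_force: 0.0
[262.38983401 182.43456308]
```

View pics/s4.png

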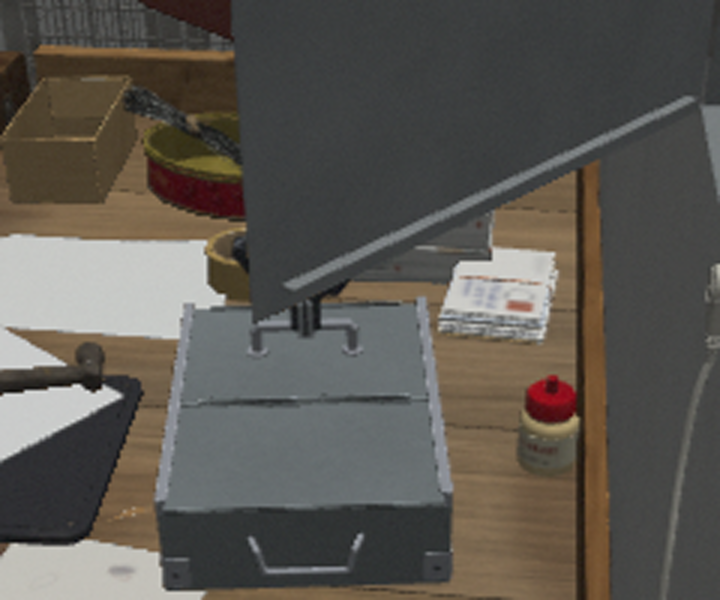

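The side crop shows the fingertips at about crop (305,335), so (262,172) px in the full frame. The reported TCP projects to (262,182), 10 px lower, and reads below the cover's top with no contact force. So the real fingertips end about 35–40 mm above the reported TCP, which explains why they passed over the bar. I'll find the offset by touching the cover gently.

```bash
python3 -m creep '[[1,[-6,0,12],[0,0,0]],[1,[-6,0,22],[0,0,0]],[1,[-6,0,27],[0,0,0]],[1,[-6,0,27],[0,0,0]],[1,[-6,0,27],[0,0,0]]]'
python3 -m creep '[[1,[0,0,2],[0,0,0]],[1,[0,0,4],[0,0,0]],[1,[0,0,4],[0,0,0]]]'
python3 -m creep '[[1,[0,0,2],[0,0,0]],[1,[0,0,4],[0,0,0]],[1,[0,0,4],[0,0,0]]]'
```

```text
time_s: 5.8
eef_pos: [0.5072, 0.1272, 0.0604]
orientation: [-0.0, 0.824, 0.566, -0.0]
force: [0.9, -0.1, -0.2]
width: -0.002
finger_force: 0.0
time_s: 6.1
eef_pos: [0.5074, 0.1272, 0.0567]
orientation: [-0.0, 0.824, 0.566, -0.0]
force: [0.3, -1.0, -0.2]
width: -0.003
finger_force: 0.0
time_s: 6.4
eef_pos: [0.5071, 0.1272, 0.0524]
orientation: [-0.0, 0.824, 0.566, -0.0]
force: [-0.1, -0.0, 1.1]
width: 0.0
finger_force: 0.0
```

```bash
python3 -m creep '[[1,[0,0,2],[0,0,0]],[1,[0,0,2],[0,0,0]]]'
python3 -m creep '[[1,[0,0,2],[0,0,0]],[1,[0,0,2],[0,0,0]]]'
python3 -m creep '[[1,[0,0,2],[0,0,0]],[1,[0,0,2],[0,0,0]]]'
python3 - <<'E'
from h import *
im=grab_frame("wrist");cv2.imwrite("pics/w5.png",im[:,:,::-1])
E
```

```text
time_s: 6.6
eef_pos: [0.5076, 0.1275, 0.052]
orientation: [-0.0, 0.824, 0.566, -0.0]
force: [-3.0, 1.1, 6.3]
width: -0.001
finger_force: 3.4
time_s: 6.8
eef_pos: [0.5079, 0.1282, 0.052]
orientation: [-0.001, 0.824, 0.566, 0.0]
force: [-6.6, 1.7, 16.4]
width: -0.001
finger_force: 8.2
time_s: 7.0
eef_pos: [0.5083, 0.129, 0.0519]
orientation: [-0.001, 0.824, 0.566, 0.001]
force: [-11.4, 2.8, 26.0]
width: 0.001
finger_force: 13.0
```

Contact with the cover (z = 90 mm) comes at a reported z of 52 mm, so the real tips are 38 mm behind the reported TCP. I'll redo the push with that offset.

```bash
python3 -m creep '[[1,[0,0,-40],[0,0,0]],[1,[0,0,-75],[0,0,0]],[1,[30,0,-75],[0,0,0]],[1,[64,0,-75],[0,0,0]],[1,[64,0,-75],[0,0,0]],[1,[64,0,-45],[0,0,0]],[1,[64,0,-19],[0,0,0]],[1,[64,0,-19],[0,0,0]],[1,[64,0,-19],[0,0,0]]]'
python3 -m creep '[[1,[-10,0,0],[0,0,0]],[1,[-20,0,0],[0,0,0]],[1,[-35,0,0],[0,0,0]],[1,[-50,0,0],[0,0,0]],[1,[-70,0,0],[0,0,0]],[1,[-90,0,0],[0,0,0]]]'
```

```text
time_s: 7.95
eef_pos: [0.5295, 0.1864, 0.0652]
orientation: [-0.0, 0.824, 0.566, -0.001]
force: [0.8, -1.0, 0.3]
width: -0.002
finger_force: 0.0
time_s: 8.55
eef_pos: [0.4988, 0.1017, 0.067]
orientation: [0.001, 0.824, 0.566, 0.001]
force: [2.2, 1.1, 1.2]
width: 0.0
finger_force: 1.3
```

```bash
python3 -m creep '[[1,[-20,0,0],[0,0,0]],[1,[-40,0,0],[0,0,0]],[1,[-60,0,0],[0,0,0]],[1,[-75,0,0],[0,0,0]],[1,[-84,0,0],[0,0,0]],[1,[-88,0,0],[0,0,0]],[1,[-90,0,0],[0,0,0]],[1,[-90,0,0],[0,0,0]],[1,[-90,0,0],[0,0,0]]]'
```

```text
time_s: 9.45
eef_pos: [0.4675, 0.0222, 0.0666]
orientation: [-0.002, 0.825, 0.565, 0.004]
force: [4.3, 11.7, -0.4]
width: -0.004
finger_force: 6.3
```

```bash
python3 -m creep '[[1,[8,0,0],[0,0,0]],[1,[12,0,-30],[0,0,0]],[1,[20,0,-65],[0,0,0]],[-1,[60,0,-95],[0,0,0]],[-1,[100,0,-95],[0,0,0]],[-1,[130,0,-95],[0,0,0]],[-1,[140,0,-95],[0,0,0]],[-1,[140,0,-95],[0,0,0]],[-1,[140,0,-95],[0,0,0]]]'
python3 - <<'E'
from h import *
c=camera_info("wrist");cv2.imwrite("pics/w6.png",grab_frame("wrist")[:,:,::-1]);np.save("w6.npy",c)
E
```

```text
time_s: 10.35
eef_pos: [0.5149, 0.1485, 0.1599]
orientation: [-0.0, 0.824, 0.566, -0.001]
force: [0.0, 0.1, -0.1]
width: 0.99
finger_force: 0.0
```

View pics/w6.png

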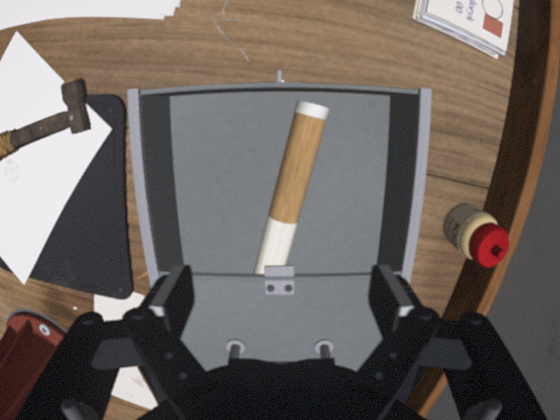

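The cover is open. The tube's end A is at about (314,106) px, its axis passes (283,222), and it goes under the cover edge at (268,272).

```bash
python3 - <<'E'
from h import *
np.set_printoptions(precision=1,suppress=True)
c=np.load("w6.npy",allow_pickle=True).item();p,r,s=tool()
T=[]
for n,px,z in [("a",(313,108),.020),("m",(283.5,221),.02),("e",(267.5,270),.02),("far l",(132,90),.098),("far r",(427,90),.098),("cover edge",(281,273),.09)]:
    w=at("wrist",px,z,c);t=r.inv().apply(w-p)*1000;print(n,w*1000,"tool",t)
    T.append(t)
d=T[0]-T[2];print(np.degrees(np.arctan2(d[1],d[0])))
E
```

```text
a [570.7 209.2  20. ] tool [ 77.2  30.3 139.8]
m [502.1 110.1  20. ] tool [-40.    1.9 140.1]
e [464.4  61.3  20. ] tool [-99.  -15.9 140.2]
far l [439.6 281.4  98. ] tool [  97.3 -118.1   62. ]
far r [655.6 198.4  98. ] tool [ 97.4 113.3  61.7]
cover edge [491.5  89.6  90. ] tool [-63.1  -0.7  70.1]
14.673915892666182
```

```bash
python3 -m creep '[[-1,[4,7,0],[0,0,7]],[-1,[7,14,20],[0,0,14.5]],[-1,[7,14,60],[0,0,14.5]],[-1,[7,14,100],[0,0,14.5]],[-1,[7,14,130],[0,0,14.5]],[-1,[7,14,155],[0,0,14.5]],[-1,[7,14,170],[0,0,14.5]],[-1,[7,14,180],[0,0,14.5]],[-1,[7,14,180],[0,0,14.5]],[-1,[7,14,180],[0,0,14.5]]]'
```

```text
time_s: 11.4
eef_pos: [0.5327, 0.151, -0.0182]
orientation: [0.0, 0.889, 0.458, 0.001]
force: [0.6, 0.5, 0.5]
width: 1.002
finger_force: 0.0
```

```bash
python3 -m creep '[[-1,[0,0,8],[0,0,0]],[-1,[0,0,13],[0,0,0]],[-1,[0,0,13],[0,0,0]],[1,[0,0,13],[0,0,0]],[1,[0,0,13],[0,0,0]],[1,[0,0,13],[0,0,0]],[1,[0,0,13],[0,0,0]],[1,[0,0,13],[0,0,0]],[1,[0,0,13],[0,0,0]],[1,[0,0,13],[0,0,0]]]'
python3 - <<'E'
from h import *
c=camera_info("wrist");cv2.imwrite("pics/w7.png",grab_frame("wrist")[:,:,::-1]);np.save("w7.npy",c)
E
```

```text
time_s: 12.4
eef_pos: [0.5322, 0.1513, -0.0317]
orientation: [0.0, 0.889, 0.458, 0.001]
force: [-0.1, 0.4, 2.2]
width: 0.354
finger_force: 59.5
```

View pics/w7.png

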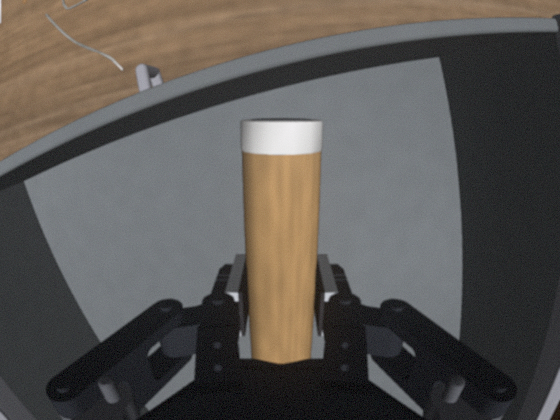

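The tube is gripped centrally and in line with the tool: the pads are on both sides at row ~290 and the cap is at (281,135). Next I'll tilt it about end B.

```bash
python3 -m creep '[[1,[0,0,-3],[0,0,0]],[1,[3,0,-18],[0,4.25,0]],[1,[5,0,-34],[0,8.5,0]],[1,[6,0,-50],[0,12.75,0]],[1,[6,0,-66],[0,17,0]],[1,[6,0,-66],[0,17,0]],[1,[6,0,-66],[0,17,0]]]'
python3 - <<'E'
from h import *
np.set_printoptions(precision=3,suppress=True)
p,r,s=tool();g=p-r.apply([0,0,.052]);d=r.apply([1,0,0])
print("a",g+d*.072,"b",g-d*.208,s["force"],s["ft_torque"],s["q"])
E
```

```text
time_s: 13.15
eef_pos: [0.5344, 0.1555, 0.0333]
orientation: [-0.068, 0.88, 0.452, 0.131]
force: [0.4, -0.6, -1.0]
width: 0.354
finger_force: 59.4
a [0.566 0.199 0.104] b [ 0.41  -0.019  0.023] [ 0.355 -0.599 -0.968] [-0.037  0.071  0.008] [0.009 0.147 2.064 0.34  0.783 0.405]
```

```bash
python3 -m creep '[[1,[10,0,0],[0,0,0]],[1,[25,0,0],[0,0,0]],[1,[40,0,0],[0,0,0]],[1,[55,0,0],[0,0,0]],[1,[70,0,0],[0,0,0]],[1,[80,0,0],[0,0,0]],[1,[80,0,0],[0,0,0]]]'
python3 -m creep '[[1,[15,0,0],[0,0,0]],[1,[30,0,0],[0,0,0]],[1,[45,0,0],[0,0,0]],[1,[60,0,0],[0,0,0]],[1,[75,0,0],[0,0,0]],[1,[90,0,0],[0,0,0]],[1,[90,0,0],[0,0,0]]]'
python3 - <<'E'
from h import *
np.set_printoptions(precision=3,suppress=True)
p,r,s=tool();g=p-r.apply([0,0,.052]);d=r.apply([1,0,0])
B=np.array([.496,.092]);y=np.array([.356,.934])
for n,e in(("a",g+d*.072),("b",g-d*.208)):print(n,e,"boxy",(e[:2]-B)@y)
print(s["q"])
print("up in tool",r.inv().apply([0,0,1]))
E
```

```text
time_s: 13.85
eef_pos: [0.581, 0.2197, 0.0582]
orientation: [-0.067, 0.879, 0.454, 0.132]
force: [-0.1, -0.1, -1.7]
width: 0.356
finger_force: 59.4
time_s: 14.55
eef_pos: [0.6318, 0.2905, 0.0854]
orientation: [-0.067, 0.879, 0.453, 0.133]
force: [0.6, 0.6, -1.1]
width: 0.355
finger_force: 59.4
a [0.663 0.334 0.156] boxy 0.28544614481155783
b [0.508 0.116 0.074] boxy 0.026609322016950293
[0.234 0.313 1.741 0.254 0.873 0.709]
up in tool [ 0.295  0.002 -0.955]
```

```bash
python3 -m creep '[[1,[6,0,-20],[0,0,0]],[1,[15,0,-48],[0,0,0]],[1,[24,0,-77],[0,0,0]],[1,[33,0,-105],[0,0,0]],[1,[40,0,-130],[0,0,0]],[1,[46,0,-148],[0,0,0]],[1,[46,0,-148],[0,0,0]],[1,[46,0,-148],[0,0,0]],[1,[46,0,-148],[0,0,0]],[1,[46,0,-148],[0,0,0]]]'
python3 - <<'E'
from h import *
np.set_printoptions(precision=3,suppress=True)
p,r,s=tool();g=p-r.apply([0,0,.052]);d=r.apply([1,0,0])
print("a",g+d*.072,"b",g-d*.208)
c=camera_info("wrist");im=grab_frame("wrist");a=proj(c,g+d*.072,True);print(a)
h=cv2.cvtColor(im,cv2.COLOR_RGB2HSV);k=(h[:,270:292,0]>8)&(h[:,270:292,0]<22)&(h[:,270:292,1]>100)
print("brown rows at col 281:",np.where(k.mean(1)>.6)[0][[0,-1]], im[100:170:8,281].tolist())
# cover: fixed-camera difference is blocked; count scene
cv2.imwrite("pics/s8.png",grab_frame("side")[:,:,::-1])
E
```

```text
time_s: 15.55
eef_pos: [0.6286, 0.2885, 0.2357]
orientation: [-0.068, 0.88, 0.453, 0.129]
force: [0.7, -0.1, -1.1]
width: 0.352
finger_force: 59.5
a [0.66  0.332 0.306] b [0.504 0.114 0.225]
[283.135 123.733]
brown rows at col 281: [  0 362] [[57, 57, 54], [77, 74, 69], [139, 114, 92], [217, 216, 215], [213, 212, 214], [214, 214, 214], [214, 213, 211], [172, 141, 109], [171, 137, 97]]
```

The cap is still at rows ~120–155, as it was at the grasp, so the tube has not slipped. Both ends are well above 0.18 m, so I'm handing in.

```bash
python3 -c "
from rig import *
print(hand_in())"
```

```text
the job is handed in; nothing more can be done
None
```

The cover was pushed to its open stop, the tube was drawn out slantwise, and I handed the job in at about 16 s with the tube held still, its ends at about 0.31 m and 0.23 m; no verdict was returned.

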